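# Push the brass label plate out over the open end of its ledge

### The job

Two blank label plates lie side by side in the lanes of the raised grey ledge. With the fingertips, push the brass-coloured plate along its lane, away from the ledge's back stop, until about a third of its length sticks out over the open end (the one with the red line), ready to be picked up by its edge, and leave it lying there. Do not lift or tip the plate, do not push it off, and leave the aluminium plate and everything else on the desk where they are.

Things in the scene. Friction and masses are not known exactly. Their poses are not given: they have to be found in the camera images.
- ledge: raised grey ledge, fixed, 280 mm long (x), 152 mm wide (y); origin at the centre of its underside on the desk, z up. Flat deck 45 mm above the desk; +x runs along the lanes to the open end, a free edge at x = +140 mm. Two lanes 68 mm wide, centred on y = +37 and -37 mm, with dark guide strips 5 mm high between and beside them. Its place and yaw vary.
- back_stop (a point): foot of the inner face of the dark back stop at the closed end of the ledge (ledge frame x = -130, y = 0, z = 45 mm), 14 mm high, 10 mm thick, across both lanes
- lip (a point): middle of the free edge at the open end, at deck height (ledge frame x = +140, y = 0, z = 45 mm); a red line crosses the deck 4 to 12 mm before it
- brass_plate: brass-coloured (yellow metal) blank plate, 120 mm long (its x, along the lane to the open end), 64 mm wide, 6 mm thick, about 0.25 kg, loose in either lane; origin at the centre of its underside. At first its leading edge is 25 to 70 mm short of the open end, with 80 mm or more of bare lane behind it. It slides with friction, stops when the push stops, and tips off if more than half sticks out.
- aluminium_plate: the same plate in pale grey aluminium, in the other lane; must stay where it is. Origin at the centre of its underside
- goggle_case: white box with a blue lid, 64x96x28 mm; bystander, origin at the centre of its underside
- label_roll: white roll of labels lying flat, diameter 56 mm, 30 mm high; bystander, origin at the centre of its underside
- tip_box: dark blue box with a clear lid, 90x124x68 mm; bystander, origin at the centre of its underside
- std_bottle_1: white screw-cap bottle with a blue cap, diameter 50 mm, 106 mm high; bystander, origin at the centre of its underside
- tube_2: standing sample tube, diameter 34 mm, 114 mm high, blue cap; bystander, origin at the centre of its underside
- tube_3: standing sample tube, diameter 34 mm, 114 mm high, orange cap; bystander, origin at the centre of its underside
Mind the look-alikes: they are no part of the job. Of the things shaped like the brass_plate, the brass one is meant.

How it is judged (in metres and radians):
At the end, for the whole second after the job is handed in: The brass plate lies flat and at rest on the deck in its lane with 28 to 52 mm of its 120 mm length beyond the free edge, and is not touched; the aluminium plate is within 10 mm of where it was (x of brass_plate in the frame of ledge between 0.108 and 0.132 m and z of brass_plate in the frame of ledge between 0.042 and 0.049 m and angle between brass_plate's own z axis and vertical below 0.05 rad and angle between the x axis of brass_plate and the x axis of ledge, either way round below 0.12 rad and linear speed of brass_plate below 0.01 m/s and distance of aluminium_plate from where it was at the start of the episode below 0.01 m).
It fails at once if the brass plate is lifted off the deck (more than 10 mm) or tipped (more than about 9 degrees) (z of brass_plate in the frame of ledge above 0.055 m or angle between brass_plate's own z axis and vertical above 0.15 rad).
It fails at once if the brass plate falls off the ledge (z of brass_plate in the frame of ledge below 0.035 m).
It fails at once if the aluminium plate is moved by more than 10 mm (distance of aluminium_plate from where it was at the start of the episode above 0.01 m).
It fails at once if a bystander is moved by more than 20 mm or knocked over (distance of any of goggle_case, label_roll, tip_box, std_bottle_1, tube_2, tube_3 from where it was at the start of the episode above 0.02 m or angle between any of goggle_case, label_roll, tip_box, std_bottle_1, tube_2, tube_3's own z axis and vertical above 0.5 rad).
It also fails if it takes over 38 s, if anything falls off the work surface, if the arm or the gripper's body presses on something with over 40 N, if the wrist force passes 120 N, or if a joint passes its speed limit or range.

### The arm

A 6-joint arm with a two-finger parallel gripper is mounted at the origin on a cart in front of the work surface, level with it; the furniture and walls round the work are solid. World frame = base frame: x ahead of the robot, y to its left, z up, the work surface at z = 0. Lengths are in m, angles in degrees, forces in N, time in s.
With the tool pointing down it reaches from about 0.3 to 0.75 m from the base axis. Payload 8.5 kg.
Tool frame: the origin (TCP) lies on the centre line of the jaws, within the pads' length; the fingertips stand 25 mm ahead of it and the grasp point (between the pads) lies 6 mm ahead of it; z points along the fingers, y is the line along which they close (so a half turn about z gives the same grasp; the last joint's range is limited). The gripper opens to 85 mm and grips with 20 to 120 N. Pads are 22 mm wide; open, the fingers measure 114 mm over their backs; the gripper's body (76 mm by 85 mm) begins 54 mm behind the grasp point. The pads swing forward as they close: fully open they stand 13 mm farther back than shut.
Start: joints at [-81.377, 21.807, 74.336, -0, 83.858, -12.336], TCP at [0.197, -0.514, 0.256] pointing down, gripper open.
Joint ranges: [-178.18, 178.18], [-50.72, 133.34], [12.68, 142.11], [-81.47, 261.47], [9.98, 163.14], [-165.26, 165.26]. Speed limits (degrees/s): [136.94, 136.94, 180, 180, 180, 180].

### API

Orientations are given as a 3x3 rotation matrix whose columns are the frame's x, y, z axes.
In Python, from rig import telemetry, optics, env gives the robot as it stands.
- The arm moves only by the tool send_rows, never from a script. Its argument "deltas" is a list that holds one entry, the list of rows, each a list of 7 numbers: the shift along the tool's x, y, z in m, then the turn, a rotation vector about the tool's x, y, z in rad, then the opening, from -1 (shut) to 1 (fully open), so that 0 is half open. In form: [[[x, y, z, ax, ay, az, grip], ...]]. A call has 1 to 12 rows; each row shifts and turns the commanded pose from where the row before left it, along the tool's axes as they then stand; what a row does not reach is not made up. A row lasts 1/8 s, in which the tool goes at most 62.5 mm and 10.7 degrees, less where a joint would pass 70% of its speed; a pose out of reach is approached as far as the arm can. A call is refused whole if a number of a shift passes 0.0625 or a number of a turn 0.188, either way. A call with a gripper value outside its range is refused whole. The fingers move at their own pace and stop on an object; "squeeze" is the grip in N (left out, the last holds). Time passes only in rows, so rows that do not move let the fingers close. It gives the time, the measured TCP pose, the force, the opening and the grip force at its end, in the units of the state.
- telemetry.observe(): the state, without advancing time (a new reading comes with each control period).
- optics.get_image(name): name is "scene" or "top"; returns a dict with "image" (420x560x3 uint8, red, green, blue), "range_z" (420x560 float32, m along the optical axis (not along the pixel's ray), 0 where there is no reading), "K" (3x3 intrinsics, pixels), "rvec" (rotation vector, rad) and "tvec" (3), from world to camera coordinates, as OpenCV has them. Camera axes: x right, y down, z forward; pixel columns grow to the right and rows downward; lengths in m; the calibration is good to about 2 mm. A picture is of the moment at which its call begins.
- env.close_job(): hands the job in; it is judged then, once.
The state is a dict: "time_s": time; "q": joint angles; "qvel": joint speeds; "joint_efforts": joint torques, N m; "position": TCP position; "tool_rot": TCP orientation; "ft_force": force on the tool from outside, world axes, zero at the start; "wrist_torque": the same for the moment, N m; "grip_width": finger opening in m; "gripper_force": force on a finger pad.
Only numpy, scipy, OpenCV 4.12 (cv2) and the standard library are available. Lean on these libraries where they do the work, as an engineer would, in place of code of your own. Each camera call takes 0.05 s, during which the arm holds its last target. There are 200 camera calls.

## Working session

There is one attempt and no reset: what is moved stays moved. The work goes in short steps, Python scripts to look and compute and a tool call to move; the robot and the scene stay as the last step left them, time stands still between calls to the robot, and variables do not carry over. Pictures are saved under pics/ and viewed, at most 10 in all, crops included, and the job is handed in when it is done.

Besides the shell and the picture viewer there is one more tool, called after "Emit:" by a JSON object that holds its "api" and its "payload", one argument or row to a line. send_rows: Moves the arm, as the interface text tells. Its arguments: {"type":"object","properties":{"deltas":{"type":"array"},"squeeze":{"type":"number"}},"required":["deltas"]}

```bash
mkdir -p pics; cat > h.py <<'E'
import numpy as np, cv2
from rig import telemetry, optics, env
def cam(n):
    d=optics.get_image(n); R=cv2.Rodrigues(np.array(d["rvec"],float))[0]; t=np.array(d["tvec"],float).ravel()
    return d["image"],d["range_z"],np.array(d["K"]),R,t
def cloud(Z,K,R,t):
    v,u=np.mgrid[:Z.shape[0],:Z.shape[1]]
    P=np.stack([(u-K[0,2])/K[0,0]*Z,(v-K[1,2])/K[1,1]*Z,Z],-1)
    return (P-t)@R
E
python3 - <<'E'
from h import *
for n in("top","scene"):
    I,Z,K,R,t=cam(n); cv2.imwrite(f"pics/{n}0.png",I[:,:,::-1]); np.savez(f"{n}0.npz",I=I,Z=Z,K=K,R=R,t=t)
    print(n,-R.T@t)
s=telemetry.observe();print(s["time_s"],s["position"],s["tool_rot"],s["grip_width"])
E
```

```text
top [0.43854187 0.28275757 1.10695963]
scene [-0.14941548  0.90956109  0.86517631]
0.1 [ 0.196712   -0.51337656  0.25576405] [[ 9.33827350e-01  3.57723989e-01 -1.66627582e-04]
 [ 3.57723894e-01 -9.33826496e-01  1.30068284e-03]
 [ 3.09684205e-04 -1.27421988e-03 -9.99999140e-01]] 0.0853126699522832
```

View pics/top0.png

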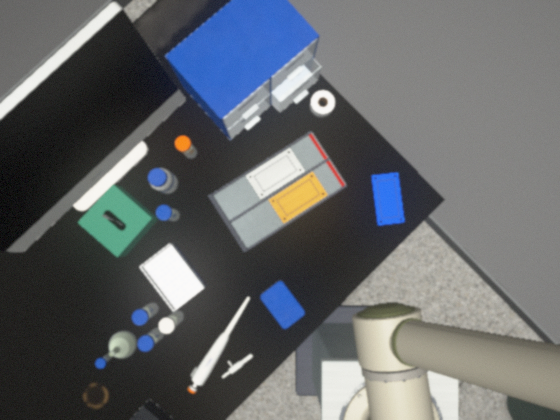

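View pics/scene0.png

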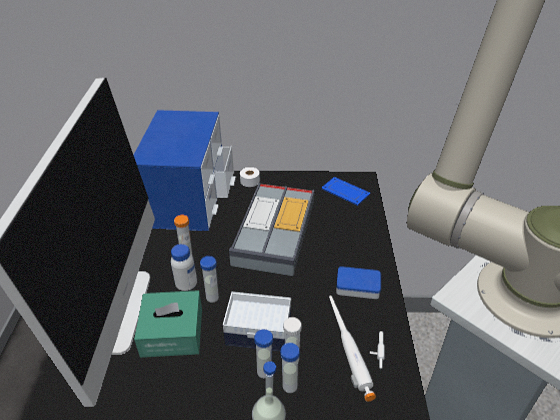

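The top view shows the ledge around (278,190) with the red end near (327,160). The brass plate is at (299,197), in the lane nearer the robot, and the aluminium plate is at (275,172). Next I measure them.

```bash
cat >> h.py <<'E'
def ray(uv,z,K,R,t):
    uv=np.atleast_2d(uv).astype(float); d=np.c_[(uv-[K[0,2],K[1,2]])/[K[0,0],K[1,1]],np.ones(len(uv))]@R
    c=-R.T@t; return c+d*((z-c[2])/d[:,2])[:,None]
def blob(m):
    c=max(cv2.findContours(m.astype(np.uint8),cv2.RETR_EXTERNAL,cv2.CHAIN_APPROX_NONE)[0],key=cv2.contourArea); return c[:,0]
def rect(p): # centre, (long,short), long axis yaw
    (c,(w,h),a)=cv2.minAreaRect((p[:,:2]*1000).astype(np.float32))
    if w<h:w,h,a=h,w,a+90
    return np.array(c)/1000,(w,h),a
def masks(I):
    H=cv2.cvtColor(I,cv2.COLOR_RGB2HSV); h,s,v=cv2.split(H)
    return dict(brass=(h>12)&(h<32)&(s>120)&(v>90),red=((h<8)|(h>172))&(s>110)&(v>80))
E
python3 - <<'E'
from h import *
for n in("top","scene"):
    d=np.load(n+"0.npz"); I,Z,K,R,t=[d[k] for k in("I","Z","K","R","t")]
    m=masks(I); P=cloud(Z,K,R,t)
    win=np.zeros(Z.shape,bool)
    if n=="top": win[125:255,200:352]=1
    else: win[175:280,225:320]=1
    for k,z in(("brass",.051),("red",.045)):
        mm=m[k]&win; print(n,k,mm.sum(),rect(ray(blob(mm),z,K,R,t)),"z med",np.median(P[mm][:,2]))
    mm=win&(P[...,2]>.035)&(P[...,2]<.066)
    print(n,"ledge",rect(P[mm]), rect(ray(blob(mm),.048,K,R,t)))
    if n=="top":
        for nm,px in dict(tiproof=(323,102),bluepad=(388,198),cabinet=(290,85),cabtop=(245,60),case=(282,303),tray=(172,277),tube=(168,213),orange=(184,145)).items(): print(nm,P[px[1],px[0]].round(3))
E
```

```text
top brass 1429 (array([0.52699011, 0.22255653]), (117.7573013305664, 63.41040802001953), 123.4915885925293) z med 0.04972244322980647
top red 162 (array([0.64492413, 0.17778525]), (66.5126953125, 6.426120758056641), 33.998451232910156) z med 0.04413949219995636
top ledge (array([0.59434314, 0.30247223]), (280.42034912109375, 278.348388671875), 123.48456192016602) (array([0.54151361, 0.26890271]), (279.1104431152344, 153.22540283203125), 123.48260116577148)
tiproof [0.762 0.161 0.   ]
bluepad [0.531 0.005 0.005]
cabinet [0.8   0.241 0.007]
cabtop [0.786 0.338 0.199]
case [0.286 0.255 0.028]
tray [0.346 0.498 0.062]
tube [0.484 0.5   0.113]
orange [0.629 0.47  0.115]
scene brass 764 (array([0.52568201, 0.22373596]), (121.0592041015625, 64.36004638671875), 123.58955764770508) z med 0.05104488813506014
scene red 116 (array([0.58508453, 0.1342807 ]), (65.88665008544922, 10.15005874633789), 33.12892532348633) z med 0.04433331397786786
scene ledge (array([0.58330273, 0.28497009]), (306.7774353027344, 244.53195190429688), 123.46345520019531) (array([0.53627789, 0.27379041]), (291.1374206542969, 157.6946258544922), 123.38016891479492)
```

Emit:
{"api": "send_rows", "payload": {
  "deltas": [
    [[0.058,-0.0024,0,0,0,-0.105,-1],[0.058,-0.0024,0,0,0,-0.105,-1],[0.058,-0.0024,0,0,0,-0.105,-1],[0.058,-0.0024,0,0,0,-0.105,-1],[0.058,-0.0024,0,0,0,-0.105,-1],[0.058,-0.0024,0,0,0,-0.105,-1],[0.058,-0.0024,0,0,0,-0.105,-1],[0.058,-0.0024,0,0,0,-0.105,-1],[0.058,-0.0024,0,0,0,-0.105,-1],[0.058,-0.0024,0,0,0,-0.105,-1],[0.058,-0.0024,0,0,0,-0.105,-1],[0.058,-0.0024,0,0,0,-0.105,-1]]
  ]
}}

```text
time_s: 1.6
position: [0.5572, 0.0313, 0.2559]
tool_rot: [[-0.058, 0.998, -0.001], [0.998, 0.058, 0.0], [0.0, -0.001, -1.0]]
ft_force: [1.3, -0.1, -0.6]
grip_width: -0.0003
gripper_force: 0.0
```

Emit:
{"api": "send_rows", "payload": {
  "deltas": [
    [[0.058,-0.0024,0,0,0,-0.105,-1],[0.058,-0.0024,0,0,0,-0.105,-1],[0.058,-0.0024,0,0,0,-0.105,-1],[0.058,-0.0024,0,0,0,-0.105,-1],[0.058,-0.0024,0,0,0,-0.105,-1],[0,0,0,0,0,0,-1],[0,0,0,0,0,0,-1]]
  ]
}}

```text
time_s: 2.48
position: [0.4708, 0.3028, 0.2561]
tool_rot: [[-0.548, 0.837, -0.0], [0.837, 0.548, -0.001], [-0.0, -0.001, -1.0]]
ft_force: [0.5, -0.2, 0.5]
grip_width: 0.0001
gripper_force: 0.0
```

```bash
cat >> h.py <<'E'
C=np.array([.5415,.2689]); A=np.radians(-56.52); X=np.array([np.cos(A),np.sin(A)]); Y=np.array([-X[1],X[0]])
def led(p): d=np.array(p)[...,:2]-C; return np.array([d@X,d@Y])
def rep(tgt):
    s=telemetry.observe(); T=np.array(s["tool_rot"]); p=np.array(s["position"])
    print(s["time_s"],"ledge xy",led(p).round(4),"z",p[2].round(4),"q",np.round(s["q"],1),"f",np.round(s["ft_force"],1),"grip",s["grip_width"])
    w=C+tgt[0]*X+tgt[1]*Y; print("tool shift",(T.T@np.r_[w-p[:2],0]).round(4),"yaw err deg (world)",(123.48-np.degrees(np.arctan2(T[1,0],T[0,0]))).round(2))
E
python3 -c "
from h import *
rep((-.07,-.0377))"
```

```text
2.475 ledge xy [-0.0673 -0.0403] z 0.2561 q [ 20.6  22.8  72.8  -0.   84.4 -12.6] f [ 0.5 -0.2  0.5] grip 0.00012928788103268367
tool shift [ 0.0027  0.0026 -0.    ] yaw err deg (world) 0.27
```

Emit:
{"api": "send_rows", "payload": {
  "deltas": [
    [[0.003,0.0026,0.056,0,0,-0.005,-1],[0,0,0.056,0,0,0,-1],[0,0,0.045,0,0,0,-1],[0,0,0.015,0,0,0,-1],[0,0,0,0,0,0,-1],[0,0,0,0,0,0,-1]]
  ]
}}

```text
time_s: 3.22
position: [0.4723, 0.3071, 0.0861]
tool_rot: [[-0.552, 0.834, 0.003], [0.834, 0.552, 0.001], [-0.001, 0.003, -1.0]]
ft_force: [-0.0, 0.2, 0.3]
grip_width: 0.0005
gripper_force: 0.0
```

```bash
python3 -c "
from h import *
rep((-.07,-.0377))
I,Z,K,R,t=cam('scene'); P=cloud(Z,K,R,t); L=np.stack([(P[...,:2]-C)@X,(P[...,:2]-C)@Y],-1)
m=(abs(L[...,0]+.07)<.035)&(abs(L[...,1]+.037)<.025)&(P[...,2]>.052)&(P[...,2]<.12)
print(m.sum(),np.percentile(P[m][:,2],[0,1,3,10]) if m.any() else '')
c=cv2.resize(I[170:290,215:335],(600,600),interpolation=cv2.INTER_CUBIC);cv2.imwrite('pics/c1.png',c[:,:,::-1])"
```

```text
3.225 ledge xy [-0.07   -0.0367] z 0.0861 q [ 21.   33.2  86.   -0.   60.6 -12.5] f [-0.   0.2  0.3] grip 0.0005300335132081888
tool shift [-0.    -0.001 -0.   ] yaw err deg (world) -0.01
286 [0.06072189 0.06389147 0.06755281 0.07474413]
```

View pics/c1.png

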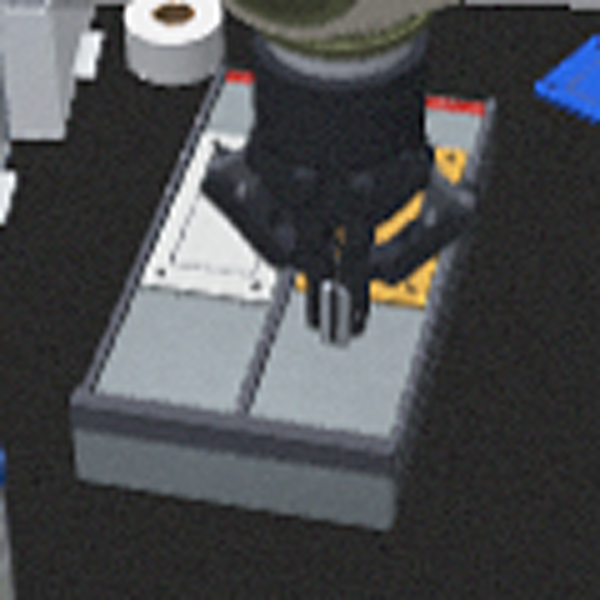

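The closed fingertips (crop pixel ~(335,340)) are in the brass lane behind the plate, and they clear the strips. I lower to about 2.5 mm above the deck.

Emit:
{"api": "send_rows", "payload": {
  "deltas": [
    [[0,-0.001,0.007,0,0,0,-1],[0,0,0.004,0,0,0,-1],[0,0,0.0025,0,0,0,-1],[0,0,0,0,0,0,-1],[0,0,0,0,0,0,-1]]
  ]
}}

```text
time_s: 3.9
position: [0.4704, 0.3064, 0.0709]
tool_rot: [[-0.552, 0.834, 0.0], [0.834, 0.552, 0.0], [-0.0, 0.0, -1.0]]
ft_force: [0.4, 0.3, -0.5]
grip_width: -0.0001
gripper_force: 0.0
```

Emit:
{"api": "send_rows", "payload": {
  "deltas": [
    [[-0.005,0,-0.0015,0,0,0,-1],[-0.008,0,0,0,0,0,-1],[-0.005,0,0,0,0,0,-1],[-0.005,0,0,0,0,0,-1],[-0.005,0,0,0,0,0,-1],[-0.005,0,0,0,0,0,-1],[-0.005,0,0,0,0,0,-1],[-0.005,0,0,0,0,0,-1],[-0.005,0,0,0,0,0,-1],[0,0,0,0,0,0,-1]]
  ]
}}

```text
time_s: 5.15
position: [0.4972, 0.266, 0.0723]
tool_rot: [[-0.552, 0.834, 0.0], [0.834, 0.552, -0.0], [-0.0, 0.0, -1.0]]
ft_force: [-0.1, -0.2, -0.1]
grip_width: -0.0001
gripper_force: 0.0
```

```bash
python3 -c "
from h import *
rep((.049,-.0377))
for n in('top','scene'):
    I,Z,K,R,t=cam(n); m=masks(I)['brass']
    w=np.zeros_like(m)
    if n=='top': w[125:255,200:370]=1
    else: w[160:280,225:330]=1
    p=ray(blob(m&w),.051,K,R,t); l=(p[:,:2]-C)@X; y=(p[:,:2]-C)@Y; print(n,(m&w).sum(),'x',l.min(),l.max(),'y',y.min(),y.max(),rect(p)[2])
c=cv2.resize(I[150:290,215:355],(600,600),interpolation=cv2.INTER_CUBIC);cv2.imwrite('pics/c2.png',c[:,:,::-1])"
```

```text
5.15 ledge xy [-0.022  -0.0386] z 0.0723 q [ 16.1  34.4  86.5  -0.   59.1 -17.4] f [-0.1 -0.2 -0.1] grip -6.038975251055453e-05
tool shift [-0.071   0.0008  0.    ] yaw err deg (world) -0.02
top 283 x 0.07822759404769034 0.10728283654740818 y -0.06861232194611777 -0.006026126645009239 26.890378952026367
scene 146 x -0.013148059777840603 0.032316525552091115 y -0.07001380627376803 -0.048144153989328205 134.07250595092773
```

View pics/c2.png

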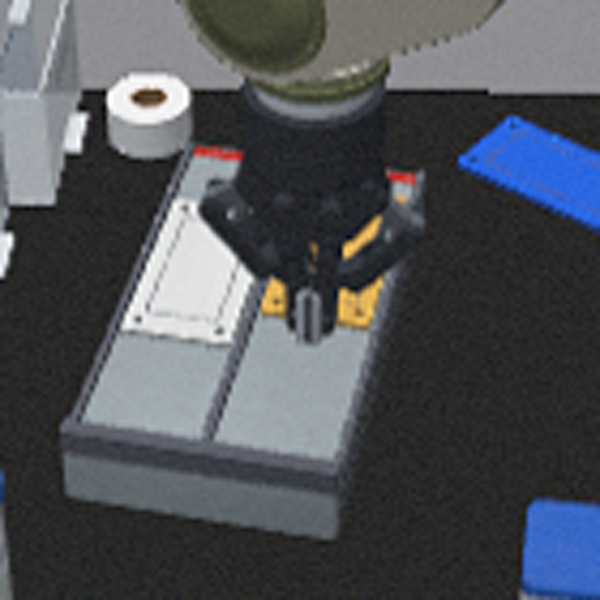

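The plate has moved with the fingers, from leading edge x≈0.090 to 0.107 m, and it is still square in the lane with nothing else disturbed. The remaining push is about 70 mm.

Emit:
{"api": "send_rows", "payload": {
  "deltas": [
    [[-0.005,0.0004,0,0,0,0,-1],[-0.006,0,0,0,0,0,-1],[-0.006,0,0,0,0,0,-1],[-0.006,0,0,0,0,0,-1],[-0.006,0,0,0,0,0,-1],[-0.006,0,0,0,0,0,-1],[-0.006,0,0,0,0,0,-1],[-0.006,0,0,0,0,0,-1],[-0.004,0,0,0,0,0,-1],[-0.003,0,0,0,0,0,-1],[-0.002,0,0,0,0,0,-1],[0,0,0,0,0,0,-1]]
  ]
}}

```text
time_s: 6.75
position: [0.5282, 0.2198, 0.0723]
tool_rot: [[-0.552, 0.834, 0.0], [0.834, 0.552, -0.0], [-0.0, 0.0, -1.0]]
ft_force: [-0.4, 0.4, -0.1]
grip_width: 0.0001
gripper_force: 0.2
```

```bash
python3 -c "
from h import *
rep((.049,-.0377))
I,Z,K,R,t=cam('top'); m=masks(I)['brass']
w=np.zeros_like(m); w[125:255,200:370]=1
p=ray(blob(m&w),.051,K,R,t); l=(p[:,:2]-C)@X; y=(p[:,:2]-C)@Y; print((m&w).sum(),'x',l.min(),l.max(),'y',y.min(),y.max(),rect(p)[2])"
```

```text
6.75 ledge xy [ 0.0337 -0.0382] z 0.0723 q [ 10.7  35.   85.1  -0.   59.9 -22.8] f [-0.4  0.4 -0.1] grip 9.302601556933095e-05
tool shift [-0.0153  0.0005  0.    ] yaw err deg (world) -0.04
67 x 0.15258973042559615 0.16534159969111137 y -0.0693798247987055 -0.022504830349845083 18.57451820373535
```

Emit:
{"api": "send_rows", "payload": {
  "deltas": [
    [[-0.005,0.0004,0,0,0,0,-1],[-0.005,0,0,0,0,0,-1],[-0.003,0,0,0,0,0,-1],[-0.002,0,0,0,0,0,-1],[0,0,0,0,0,0,-1],[0.015,0,0,0,0,0,-1],[0.02,0,0,0,0,0,-1],[0.02,0,-0.01,0,0,0,-1],[0,0,-0.04,0,0,0,-1],[0,0,-0.06,0,0,0,-1],[0,0,-0.06,0,0,0,-1],[0,0,0,0,0,0,-1]]
  ]
}}

```text
time_s: 8.3
position: [0.5068, 0.255, 0.2478]
tool_rot: [[-0.553, 0.833, 0.01], [0.833, 0.553, 0.003], [-0.003, 0.01, -1.0]]
ft_force: [-0.7, -0.6, -0.2]
grip_width: 0.0
gripper_force: 0.0
```

Emit:
{"api": "send_rows", "payload": {
  "deltas": [
    [[0.06,0,0,0,0,0,-1],[0.06,0,0,0,0,0,-1],[0,0,0,0,0,0,-1],[0,0,0,0,0,0,-1]]
  ]
}}

```text
time_s: 8.8
position: [0.4396, 0.3538, 0.242]
tool_rot: [[-0.553, 0.833, -0.0], [0.833, 0.553, -0.001], [-0.0, -0.001, -1.0]]
ft_force: [0.3, -0.2, -0.3]
grip_width: -0.0
gripper_force: 0.0
```

```bash
python3 -c "
from h import *
rep((.049,-.0377))
for n in('top','scene'):
    I,Z,K,R,t=cam(n); m=masks(I)['brass']; P=cloud(Z,K,R,t)
    w=np.zeros_like(m)
    if n=='top': w[125:255,200:370]=1
    else: w[150:280,225:335]=1
    w&=m
    p=ray(blob(w),.051,K,R,t); l=(p[:,:2]-C)@X; y=(p[:,:2]-C)@Y; print(n,w.sum(),'x',l.min(),l.max(),'y',y.min(),y.max(),rect(p),led(rect(p)[0]),np.median(P[w][:,2]))
c=cv2.resize(I[150:290,215:355],(600,600),interpolation=cv2.INTER_CUBIC);cv2.imwrite('pics/c3.png',c[:,:,::-1])"
```

```text
8.8 ledge xy [-0.127  -0.0382] z 0.242 q [26.8 23.9 73.5 -0.  82.7 -6.8] f [ 0.3 -0.2 -0.3] grip -1.1294208173744941e-05
tool shift [-0.176   0.0002  0.    ] yaw err deg (world) -0.1
top 1506 x 0.06004498347403292 0.18179660298418124 y -0.07086583251197005 -0.0019972524400731066 (array([0.57735687, 0.14756464]), (121.753173828125, 68.4210433959961), 124.3525505065918) [ 0.12098351 -0.03702671] 0.04972908302344258
scene 620 x 0.05672626467945392 0.1818489110420298 y -0.07005403496765691 -0.005286302168480464 (array([0.57590546, 0.14857547]), (125.3232650756836, 64.3433609008789), 123.11819839477539) [ 0.11933972 -0.03767968] 0.05111404897126029
```

View pics/c3.png

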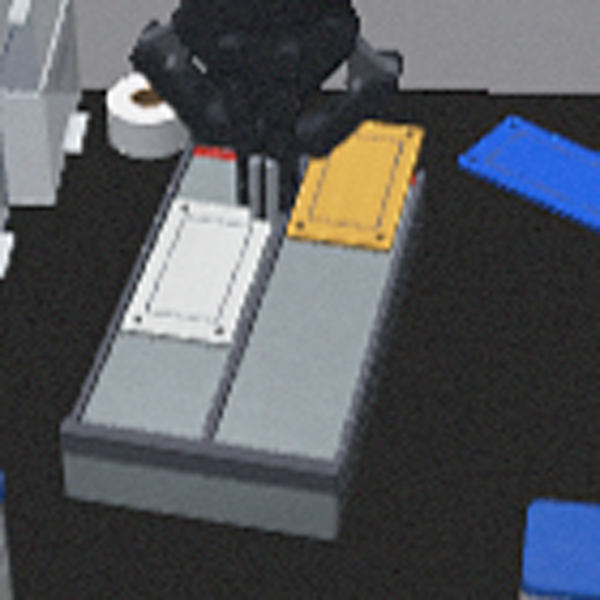

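Both views put the plate centre at ledge x ≈ 0.120 m (0.121 and 0.119), lying flat and square in the lane. The aluminium plate has not moved and the arm is clear, so I hand the job in.

```bash
python3 -c "
from rig import env
print(env.close_job())"
```

```text
the job is handed in; nothing more can be done
None
```

The brass plate lies flat in its lane with about 40 mm of its 120 mm length (a third) beyond the open end, the aluminium plate shows no movement in the camera view, and the job was handed in at about 9 s of the 38 s allowed; no verdict was returned.

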